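# Draw the brass sample button out of the packed row and load it in the nest

## Task

Press lightly from above on the brass one of the four sample buttons packed in the bay of the loading tray and slide it, flat on the plate, out of the bay's open front and over the pitched apron until it lies wholly in front of the black line; then pick it up and lay it flat in the round recess of the green nest. The tray stands on a load cell: never press down on it with more than 15 N. Leave the three steel buttons where they are, and do not shift the loose ring gauge, loupe or brass bush.

Things in the scene. Friction and masses are not known exactly. Their poses are not given: they have to be found in the camera images.
- tray: Foot of the loading tray, fixed; origin at the centre of its underside, z up; it may be sunk up to 4 mm into the worktop. On it the aluminium deck: bay plate x = +18 to +68 mm, y = -89 to +89 mm, level, top 12 mm above the origin; in front of it a bare apron (x = +18 to -70 mm), hinged level with it at x = +18 mm; its pitch is set anew each start, up to 0.08 rad, front edge up or down, not measured.
- bay (a point): Middle of the row's line on the plate top, at x = +40 mm of the tray; axes as the tray's. Four buttons stand at y = -60, -20, +20, +60 mm, touching one another and the back wall; the brass one's place varies. A blue wall, as high as the buttons (9 mm), stands behind them (inner face 20 mm to +x) and at both ends (y = -80.6 and +80.6 mm); the bay opens to -x.
- tray_line (a point): Middle of the painted black line across the apron (4 mm wide, along the tray's y, flat, no step), at x = +10 mm in the tray's frame and at the bay plate's height; axes as the tray's. The brass button is wholly in front of it when its centre is at x = -12 mm or less in the tray's frame. The hinge is so stiff that a press of 15 N does not move the apron.
- brass_c (a point): Centre (half-way up) of the brass sample button: plain yellow disc, diameter 40 mm, 9 mm high, about 0.09 kg, flat, loose, z up. It slides easily on the plates; a finger grips its top better than the plate holds its underside, so a light press of 5 to 10 N from above drags it; the press must follow it up or down the apron.
- steel_0_c (a point): Centre of a steel sample button, grey disc, diameter 40 mm, 9 mm high, loose, in the same row; must stay where it is (within 4 mm).
- steel_1_c (a point): As steel_0_c, another steel button.
- steel_2_c (a point): As steel_0_c, another steel button.
- nest: Fixed green sample nest, a 76 x 76 x 14 mm plate on the worktop with one round recess in the middle of its top: diameter 46 mm, 4 mm deep (a seated button stands 5 mm proud). Origin at the centre of the underside, z up, x and y along its sides.
- nest_floor (a point): Centre of the nest's recess, on its floor, 10 mm above the worktop. A seated button has its centre 4.5 mm above this point.
- ring_gauge: Bystander: loose knurled steel ring, diameter 60 mm, 18 mm high; origin at the centre of its underside. Leave alone.
- loupe: Bystander: loose black loupe, diameter 38 mm, 30 mm high; origin at the centre of its underside. Leave alone.
- bush: Bystander: loose yellow bush, diameter 30 mm, 26 mm high; origin at the centre of its underside. Leave alone.
- deck (a joint): How far (m) the deck of the tray is pressed down on its load cell: about 0 with the four buttons on it, 0.000033 for each newton more (15 N: 0.0005). Too small to be seen.
Mind the look-alikes: they are no part of the job. There is more than one size of the nest; the job needs the largest.

How it is judged:
On the way:
1. the brass button lies flat on the tray, wholly in front of the black line (x of brass_c in the frame of tray between -0.07 and -0.01 m and z of brass_c in the frame of tray between 0.0095 and 0.0235 m and y of brass_c in the frame of tray between -0.089 and 0.089 m and angle between brass_c's own z axis and vertical below 0.15 rad), for 0.2 s.
At the end, for the whole second after the job is handed in: The brass button rests flat (within 0.06 rad) on the floor of the nest's recess (centre within 5 mm of the recess's, height within about 2 mm of seated), released; the three steel buttons are within 4 mm of where they started, and ring gauge, loupe and bush within 8 mm (horizontal distance between brass_c and nest_floor below 0.005 m and z of brass_c in the frame of nest_floor between 0.002 and 0.006 m and angle between brass_c's own z axis and vertical below 0.06 rad and distance of each of steel_0_c, steel_1_c, steel_2_c from where it was at the start of the episode below 0.004 m and distance of each of ring_gauge, loupe, bush from where it was at the start of the episode below 0.008 m); the robot touches nothing.
It fails at once if the tray is pressed down with more than 15 N (its load cell gives 0.5 mm) (value of joint deck above 0.0005 m).
It fails at once if the brass button is lifted out of the bay instead of being slid out (x of brass_c in the frame of tray between 0.018 and 0.06 m and y of brass_c in the frame of tray between -0.085 and 0.085 m and z of brass_c in the frame of tray between 0.0215 and 0.034 m).
It fails at once if a steel button is moved more than 4 mm (distance of any of steel_0_c, steel_1_c, steel_2_c from where it was at the start of the episode above 0.004 m).
It fails at once if the ring gauge, loupe or bush is moved more than 8 mm (distance of any of ring_gauge, loupe, bush from where it was at the start of the episode above 0.008 m).
It also fails if it takes over 64 s, if anything falls off the work surface, if the arm or the gripper's body presses on something with over 40 N, if the wrist force passes 120 N, or if a joint passes its speed limit or range.

## Robot

A 6-joint arm with a two-finger parallel gripper is mounted at the origin on a cart in front of the work surface, level with it; the furniture and walls round the work are solid. World frame = base frame: x ahead of the robot, y to its left, z up, the work surface at z = 0. Lengths are in m, angles in rad, forces in N, time in s.
With the tool pointing down it reaches from about 0.275 to 0.875 m from the base axis. Payload 12.5 kg.
Tool frame: the origin (TCP) lies on the mounting face of the last link; the fingertips stand 173 mm ahead of it and the grasp point (between the pads) lies 155 mm ahead of it; z points along the fingers, x is the direction in which the jaws open and shut, and the axes are right-handed (so a half turn about z gives the same grasp; the last joint's range is limited). The gripper opens to 85 mm and grips with 20 to 120 N. Pads are 22 mm wide; open, the fingers measure 114 mm over their backs; the gripper's body (76 mm by 85 mm) begins 54 mm behind the grasp point. The pads swing forward as they close: fully open they stand 13 mm farther back than shut.
Start: joints at [-1.28, 0.351, 1.652, -0, 1.139, -0.085], TCP at [0.202, -0.512, 0.405] pointing down, gripper open.
Joint ranges: [-2.75, 2.75], [-0.79, 2.1], [0.01, 2.65], [-1.57, 4.71], [0.07, 3.14], [-2.87, 2.87]. Speed limits (rad/s): [2.22, 2.22, 2.79, 3.14, 3.14, 3.14].

## Interface

Orientations are given as a rotation vector (axis times angle).
In Python, from rig import readout, viewer, bot gives the robot as it stands.
- The arm moves only by the shell command python3 -m inch 'ROWS' [OPENING] [FORCE]. ROWS is text: rows parted by semicolons, each of 6 numbers parted by spaces: the shift along the tool's x, y, z each as a share of 15 cm, from -1 to 1, then the turn, a rotation vector about the tool's x, y, z each as a share of 180 degrees, from -1 to 1. In form: dx dy dz rx ry rz; .... A call has 1 to 8 rows; each row is the pose to reach, as a shift and turn from the pose commanded when the call began, along the tool's axes at that moment, turning the shorter way round; what a row does not reach only later rows make up. A row lasts 1/8 s, in which the tool goes at most 62.5 mm and 10.7 degrees, less where a joint would pass 70% of its speed; a pose out of reach is approached as far as the arm can. A call with a number of a shift or a turn outside -1 to 1 is refused whole. A call with a gripper value outside its range is refused whole. OPENING is the opening, from 0 (shut) to 1 (fully open), set as the call begins (- or left out, the last holds). The fingers move at their own pace and stop on an object; FORCE is the grip in N (left out, the last holds). Time passes only in rows, so rows that repeat a pose let the fingers close. It gives the time, the measured TCP pose, the force and the opening at its end, in the units of the state.
- readout.sense(): the state, without advancing time (a new reading comes with each control period).
- viewer.capture(name): name is "scene" or "side" or "wrist"; returns a dict with "image" (384x512x3 uint8, red, green, blue), "fovy" (degrees; the focal length in pixels is half the picture's height over the tangent of half this angle, whatever the lens; pixels are square), "cx", "cy" (the principal point, pixels), "eye" and "attitude" of the camera in the world. Camera axes: x right, y down, z forward; pixel columns grow to the right and rows downward; lengths in m; the calibration is good to about 2 mm. A picture is of the moment at which its call begins. There is no depth.
- bot.finish_job(): hands the job in, once; it reports no verdict.
The state is a dict: "clock": time; "joints": joint angles; "joint_velocities": joint speeds; "tau": joint torques, N m; "eef_pos": TCP position; "tool_rot": TCP orientation; "contact_force": force on the tool from outside, world axes, zero at the start; "ft_torque": the same for the moment, N m; "gripper_width": finger opening in m.
Only numpy, scipy, OpenCV 4.12 (cv2) and the standard library are available. Lean on these libraries where they do the work, as an engineer would, in place of code of your own. Each camera call takes 0.05 s, during which the arm holds its last target.

## Working session

There is one attempt and no reset: what is moved stays moved. The work goes in short steps, Python scripts to look and compute and a shell command to move; the robot and the scene stay as the last step left them, time stands still between calls to the robot, and variables do not carry over. Pictures are saved under pics/ and viewed, and the job is handed in when it is done.

```bash
ls; mkdir -p pics
python3 - <<'E'
from rig import readout, viewer, bot
import cv2
s=readout.sense(); print(s)
for n in ["scene","side","wrist"]:
    c=viewer.capture(n); cv2.imwrite(f"pics/{n}0.png",c["image"][:,:,::-1]); print(n,c["fovy"],c["cx"],c["cy"],c["eye"],c["attitude"])
E
```

```text
pics
{'clock': 0.0, 'joints': array([-1.27959438e+00,  3.51256232e-01,  1.65247488e+00,  1.05926991e-05,
        1.13910853e+00, -8.46000648e-02]), 'joint_velocities': array([ 0.00098187,  0.00081242, -0.0003302 ,  0.00018973, -0.00031581,
       -0.00038083]), 'tau': array([ 5.55442421e-04, -5.06100583e+01, -2.91409725e+01, -2.19932599e-05,
        4.53669243e-03,  5.37981862e-06]), 'eef_pos': array([ 0.20184378, -0.51147072,  0.40412804]), 'tool_rot': array([-2.59663959e+00,  1.76694066e+00,  1.51058730e-03]), 'contact_force': array([ 0.24867558, -0.01310372, -0.66170857]), 'ft_torque': array([-0.01566578,  0.02033649, -0.0125559 ]), 'gripper_width': 0.08525210301949858}
scene 42.42092812372357 257.5975119958869 190.99672447768376 [ 0.1572002  -0.89681065  1.19960011] [-2.38790337  0.53387888 -0.2081822 ]
side 44.731855296986396 251.23766587196457 197.05249021809436 [0.21317673 1.10756417 0.65988331] [-0.37076933  2.53841456 -1.52597631]
wrist 65.93578763493271 252.8919959265535 188.96645631035364 [ 0.27597554 -0.48323372  0.37379986] [ 2.3734627  -1.61367283 -0.2587565 ]
```

View pics/scene0.png

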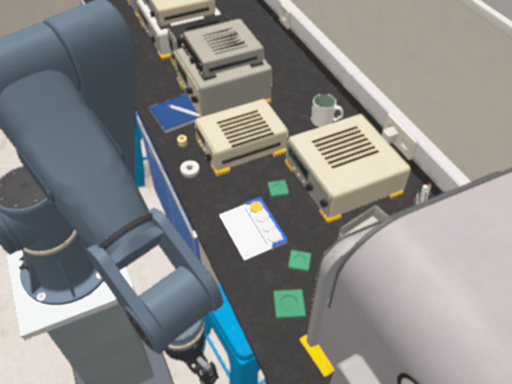

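View pics/side0.png

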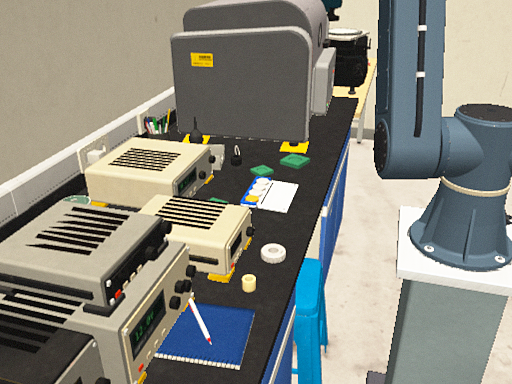

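View pics/wrist0.png

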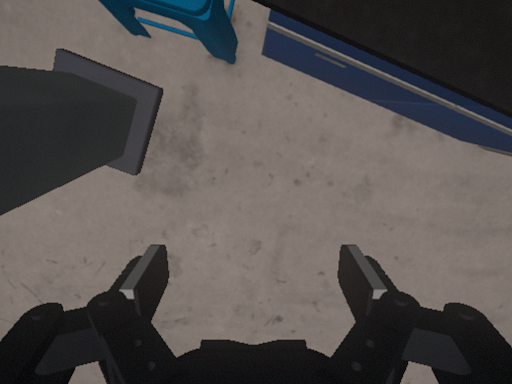

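```bash
cat > h.py <<'E'
import numpy as np, cv2
from scipy.spatial.transform import Rotation as R
from rig import readout, viewer, bot
def K(c):
    h=c["image"].shape[0]; return h/2/np.tan(np.radians(c["fovy"])/2)
def ray(c,u,v):
    f=K(c); d=R.from_rotvec(c["attitude"]).apply([(u-c["cx"])/f,(v-c["cy"])/f,1]); return np.array(c["eye"]),d
def onz(c,u,v,z):
    e,d=ray(c,u,v); return e+d*(z-e[2])/d[2]
def proj(c,p):
    q=R.from_rotvec(c["attitude"]).inv().apply(np.array(p)-c["eye"]); return K(c)*q[:2]/q[2]+[c["cx"],c["cy"]]
def tri(obs):
    A=np.zeros((3,3));b=np.zeros(3)
    for e,d in obs:
        d=d/np.linalg.norm(d);P=np.eye(3)-np.outer(d,d);A+=P;b+=P@e
    x=np.linalg.solve(A,b)
    return x,[np.linalg.norm(np.cross(x-e,d/np.linalg.norm(d))) for e,d in obs]
def crop(c,x0,y0,x1,y1,k,name):
    im=c["image"][y0:y1,x0:x1,::-1]; cv2.imwrite("pics/"+name,cv2.resize(im,None,fx=k,fy=k,interpolation=cv2.INTER_CUBIC))
def save(n,name):
    import pickle
    c=viewer.capture(n); pickle.dump(c,open(name+".pkl","wb")); cv2.imwrite(f"pics/{name}.png",c["image"][:,:,::-1]); return c
def load(name):
    import pickle
    return pickle.load(open(name+".pkl","rb"))
def state():
    s=readout.sense(); print("t",s["clock"],"pos",s["eef_pos"].round(4),"rv",np.round(s["tool_rot"],4),"F",np.round(s["contact_force"],2),"w",round(s["gripper_width"],4)); return s
E
python3 - <<'E'
from h import *
c=save("scene","s1"); d=save("side","d1")
for u,v in [(253,228),(278,187),(300,260),(290,303),(190,168),(182,140),(256,207)]: print(u,v,onz(c,u,v,0.014).round(3))
for u,v in [(270,195),(262,170),(295,161),(215,202),(273,253),(249,284),(236,155)]: print(u,v,onz(d,u,v,0.014).round(3))
crop(c,170,130,330,330,3,"s1c.png"); crop(d,190,130,310,300,4,"d1c.png")
E
```

```text
253 228 [ 0.525 -0.113  0.014]
278 187 [ 0.665 -0.001  0.014]
300 260 [ 0.598 -0.269  0.014]
290 303 [ 0.51  -0.376  0.014]
190 168 [0.441 0.194 0.014]
182 140 [0.462 0.33  0.014]
256 207 [ 0.567 -0.044  0.014]
270 195 [ 0.52  -0.086  0.014]
262 170 [ 0.592 -0.251  0.014]
295 161 [ 0.502 -0.354  0.014]
215 202 [0.662 0.001 0.014]
273 253 [0.437 0.203 0.014]
249 284 [0.457 0.332 0.014]
236 155 [ 0.715 -0.349  0.014]
```

View pics/s1c.png

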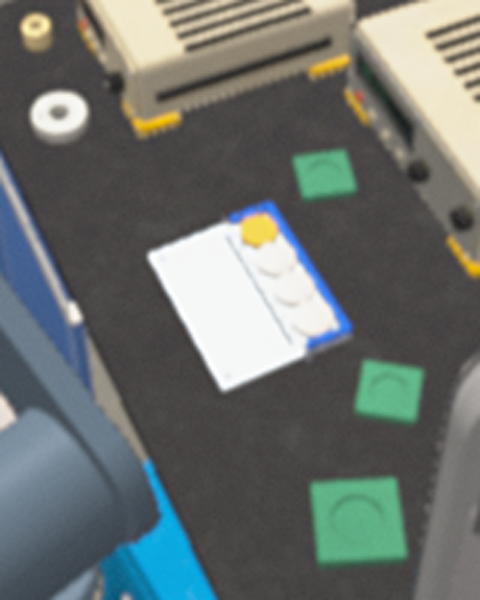

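View pics/d1c.png

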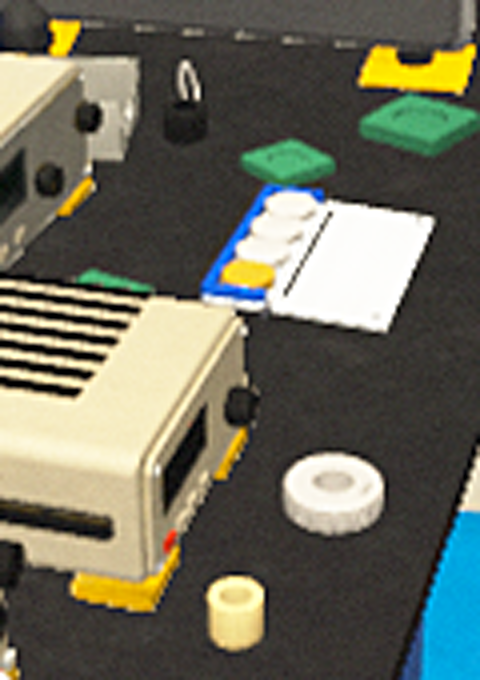

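```bash
cat >> h.py <<'E'
def toolR(yaw):  # tool z down, tool x at world angle yaw
    x=np.array([np.cos(yaw),np.sin(yaw),0]);z=np.array([0,0,-1.]);return R.from_matrix(np.stack([x,np.cross(z,x),z],1))
def plan(p,Rt,s=None):
    s=s or readout.sense();R0=R.from_rotvec(s["tool_rot"])
    dp=R0.inv().apply(np.array(p)-s["eef_pos"])/0.15
    rv=(R0.inv()*Rt).as_rotvec()/np.pi
    print("shift shares",dp.round(4),"turn shares",rv.round(4), "dist mm",np.linalg.norm(dp)*150,"deg",np.linalg.norm(rv)*180)
E
python3 - <<'E'
from h import *
s=state(); M=R.from_rotvec(s["tool_rot"]); print(M.as_matrix().round(3)); x=M.as_matrix()[:,0]; print("yaw",np.degrees(np.arctan2(x[1],x[0])))
w=save("wrist","w0")
print("cam in tool",M.inv().apply(w["eye"]-s["eef_pos"]).round(4)); print((M.inv()*R.from_rotvec(w["attitude"])).as_matrix().round(3))
c=load("s1");d=load("d1")
# tray corners approx scene crop coords
for u,v in [(148,253),(225,392),(350,328),(272,202)]: print("tray corner",onz(c,170+u/3,130+v/3,0.012).round(4))
for u,v in [(435,213),(388,332)]: print("side corner",onz(d,190+u/4,130+v/4,0.012).round(4))
print("brass",tri([ray(c,170+259/3,130+229/3),ray(d,190+248/4,130+272/4)]))
print("brush nest big",tri([ray(c,170+357/3,130+517/3),ray(d,190+420/4,130+118/4)]))
E
```

```text
t 0.25 pos [ 0.2019 -0.5115  0.4044] rv [-2.5970e+00  1.7672e+00  7.0000e-04] F [ 0.1  -0.55  0.71] w 0.0856
[[ 0.367 -0.93  -0.   ]
 [-0.93  -0.367  0.001]
 [-0.001 -0.    -1.   ]]
yaw -68.46729498741726
cam in tool [ 0.001  -0.0793  0.0304]
[[ 1.     0.001 -0.   ]
 [-0.001  0.951  0.311]
 [ 0.    -0.311  0.951]]
tray corner [ 0.4553 -0.0218  0.012 ]
tray corner [ 0.4576 -0.2047  0.012 ]
tray corner [ 0.5977 -0.1897  0.012 ]
tray corner [ 0.5978 -0.0143  0.012 ]
side corner [ 0.4551 -0.1913  0.012 ]
side corner [0.4484 0.0017 0.012 ]
brass (array([ 0.56615376, -0.0461913 ,  0.01820422]), [np.float64(0.001753734946360527), np.float64(0.0017537349463605024)])
brush nest big (array([ 0.5076274 , -0.37232975,  0.01227746]), [np.float64(0.0017720759713962012), np.float64(0.0017720759713961492)])
```

Run:
```python
from h import *
s=state();plan([0.55,-0.18,0.37],toolR(-np.pi/2+0.0))
```

```text
t 0.3 pos [ 0.2018 -0.5116  0.4045] rv [-2.5971e+00  1.7673e+00  5.0000e-04] F [-0.16  1.   -0.81] w 0.0853
shift shares [-1.2044 -2.9703  0.2307] turn shares [0.000e+00 1.000e-04 1.196e-01] dist mm 482.0215769191901 deg 21.52973266732375
```

```bash
python3 -m inch '-0.13 -0.33 0.02 0 0 0; -0.27 -0.66 0.05 0 0 0; -0.4 -0.99 0.08 0 0 0; -0.4 -0.99 0.08 0 0 0' 1
python3 -m inch '-0.13 -0.33 0.02 0 0 0; -0.27 -0.66 0.05 0 0 0; -0.4 -0.99 0.08 0 0 0; -0.4 -0.99 0.08 0 0 0'
python3 -m inch '-0.13 -0.33 0.02 0 0 0.04; -0.27 -0.66 0.05 0 0 0.08; -0.4 -0.99 0.07 0 0 0.12; -0.4 -0.99 0.07 0 0 0.12; -0.4 -0.99 0.07 0 0 0.12'
python3 - <<'E'
from h import *
s=state();w=save("wrist","w1")
E
```

```text
clock: 0.8
eef_pos: [0.3198, -0.3993, 0.3925]
tool_rot: [-2.6, 1.762, 0.001]
contact_force: [-0.8, 0.2, 0.3]
gripper_width: 0.0855
clock: 1.3
eef_pos: [0.4355, -0.2896, 0.3804]
tool_rot: [-2.6, 1.763, 0.0]
contact_force: [-0.4, -0.3, 0.5]
gripper_width: 0.0856
clock: 1.92
eef_pos: [0.5497, -0.1818, 0.3701]
tool_rot: [2.22, -2.222, -0.0]
contact_force: [0.1, 0.0, 0.6]
gripper_width: 0.0854
t 1.925 pos [ 0.5497 -0.1818  0.3701] rv [ 2.2202e+00 -2.2220e+00 -3.0000e-04] F [0.1  0.02 0.6 ] w 0.0854
```

View pics/w1.png

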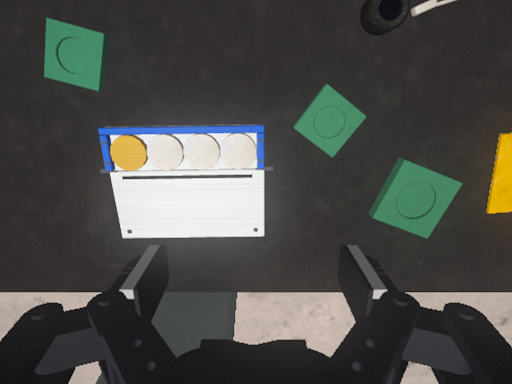

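Run:
```python
from h import *
w=load("w1")
crop(w,90,115,290,245,4,"w1t.png"); crop(w,360,150,470,245,6,"w1n.png")
s=state();plan([0.55,-0.07,0.28],toolR(-np.pi/2))
```

```text
t 1.975 pos [ 0.5495 -0.182   0.3702] rv [ 2.2195 -2.2229 -0.    ] F [ 0.74 -0.64  0.43] w 0.085
shift shares [-0.7467 -0.0022  0.6015] turn shares [ 0.0001 -0.0001 -0.0005] dist mm 143.82814595141184 deg 0.0911064394203395
```

View pics/w1t.png

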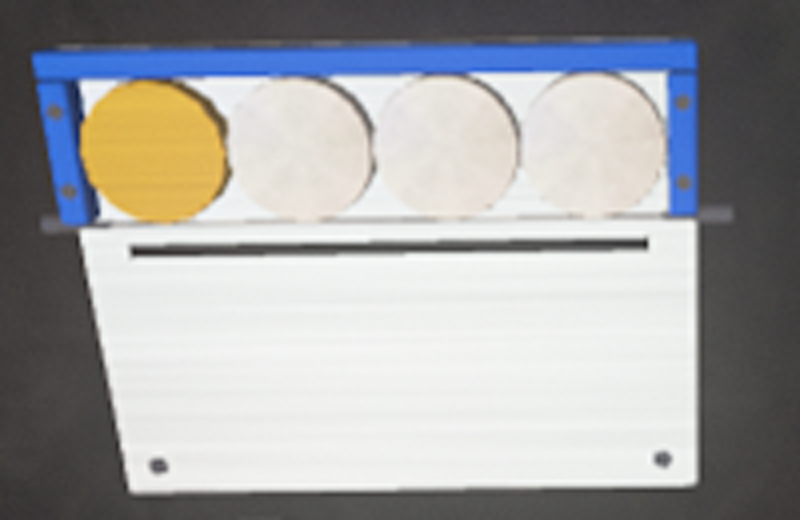

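View pics/w1n.png

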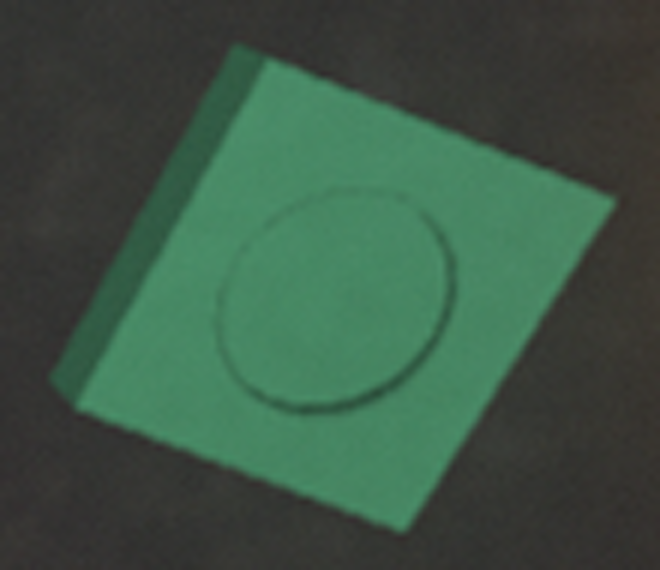

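```bash
python3 -m inch '-0.25 0 0.2 0 0 0; -0.5 0 0.4 0 0 0; -0.75 0 0.6 0 0 0; -0.75 0 0.6 0 0 0; -0.75 0 0.6 0 0 0' 0
python3 - <<'E'
from h import *
s=state();w=save("wrist","w2")
E
```

```text
clock: 2.6
eef_pos: [0.5504, -0.0695, 0.281]
tool_rot: [-2.219, 2.223, -0.002]
contact_force: [0.0, 0.0, 0.2]
gripper_width: 0.0003
t 2.6 pos [ 0.5504 -0.0695  0.281 ] rv [-2.2191e+00  2.2232e+00 -1.8000e-03] F [0.02 0.03 0.18] w 0.0003
```

View pics/w2.png

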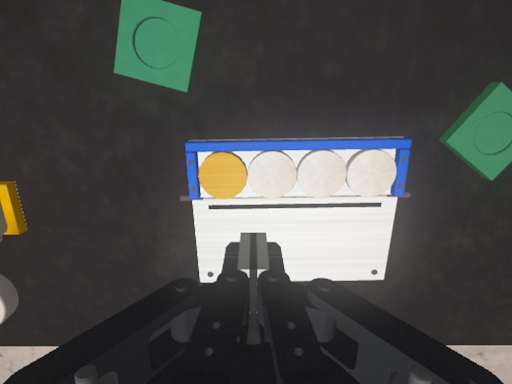

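Run:
```python
from h import *
w=load("w2"); crop(w,175,130,420,290,3.2,"w2t.png")
```

```text
(no output)
```

View pics/w2t.png

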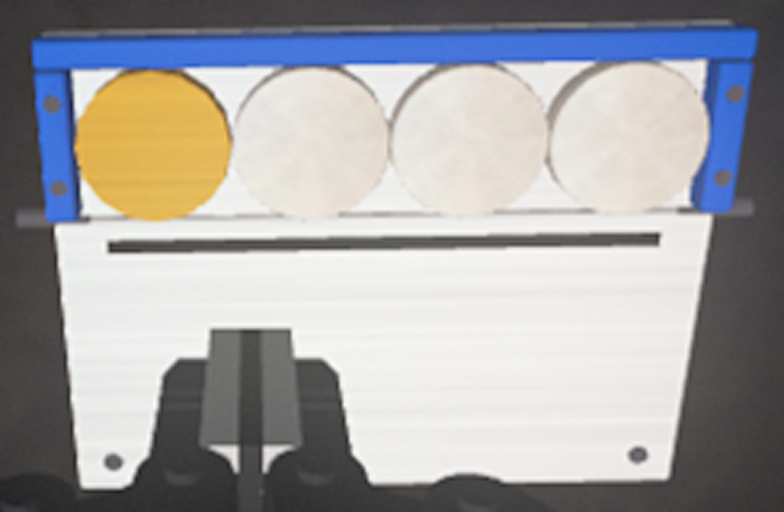

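Run:
```python
from h import *
a=load("w1");b=load("w2")
A=lambda u,v:ray(a,90+u/4-.375,115+v/4-.375)
B=lambda u,v:ray(b,175+u/3.2-.34,130+v/3.2-.34)
for n,p,q in [("brass",(153,151),(153,144)),("st1",(301,148),(311,141)),("st2",(447,145),(470,139)),("st3",(594,144),(630,135)),
 ("lineL",(131,251),(108,247)),("lineR",(648,244),(660,239)),("cornL",(129,493),(80,489)),("cornR",(695,485),(670,478)),("screwL",(158,466),(113,462)),("screwR",(663,459),(637,455)),("hingL",(42,224),(17,219)),("hingR",(733,214),(751,207))]:
    x,e=tri([A(*p),B(*q)]);print(n,x.round(4),np.round(e,4))
C=lambda u,v:ray(a,360+u/6-.4,150+v/6-.4)
for u,v in [(268,58),(617,200),(405,532),(76,408),(338,300)]:
    e,d=C(u,v);print("nest",(e+d*(0.014-e[2])/d[2]).round(4),(e+d*(0.010-e[2])/d[2]).round(4))
c=load("s1")
crop(c,265,280,315,325,10,"s1n.png")
```

```text
brass [ 0.5668 -0.046   0.0193] [0.0002 0.0002]
st1 [ 0.5672 -0.0861  0.0178] [0.0001 0.0001]
st2 [ 0.568  -0.1263  0.0185] [0. 0.]
st3 [ 0.5687 -0.1667  0.0186] [0.0003 0.0003]
lineL [ 0.5356 -0.0319  0.0104] [0. 0.]
lineR [ 0.5381 -0.1813  0.0114] [0. 0.]
cornL [ 0.4565 -0.0193  0.0078] [0. 0.]
cornR [ 0.4599 -0.1959  0.0081] [0.0004 0.0004]
screwL [ 0.4659 -0.0296  0.0079] [0.0001 0.0001]
screwR [ 0.4675 -0.1858  0.0067] [0.0001 0.0001]
hingL [ 0.5439 -0.0079  0.0112] [0. 0.]
hingR [ 0.5463 -0.2057  0.0091] [0.0001 0.0001]
nest [ 0.5577 -0.3524  0.014 ] [ 0.5568 -0.3544  0.01  ]
nest [ 0.53   -0.4236  0.014 ] [ 0.5288 -0.4266  0.01  ]
nest [ 0.4592 -0.396   0.014 ] [ 0.4571 -0.3986  0.01  ]
nest [ 0.4867 -0.3254  0.014 ] [ 0.4849 -0.3272  0.01  ]
nest [ 0.5096 -0.3737  0.014 ] [ 0.5081 -0.376   0.01  ]
```

View pics/s1n.png

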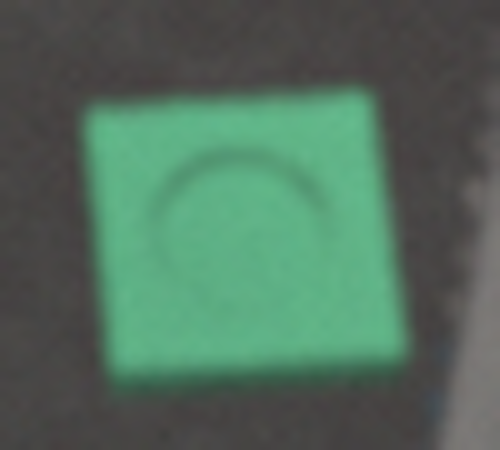

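Run:
```python
from h import *
s=state();plan([0.566,-0.046,0.198],toolR(-np.pi/2+0.017))
```

```text
t 2.65 pos [ 0.5505 -0.0697  0.2813] rv [-2.2182  2.2235 -0.0026] F [-0.25 -0.04  0.82] w -0.0001
shift shares [-0.1585 -0.1018  0.5553] turn shares [-0.0006 -0.0002 -0.0062] dist mm 87.95847427740325 deg 1.1158344337753736
```

```bash
python3 -m inch '-0.06 -0.04 0.2 0 0 -0.006; -0.13 -0.08 0.4 0 0 -0.006; -0.16 -0.103 0.5 0 0 -0.006; -0.16 -0.103 0.555 0 0 -0.006; -0.16 -0.103 0.555 0 0 -0.006; -0.16 -0.103 0.555 0 0 -0.006' 0 60
python3 - <<'E'
from h import *
s=state();plan([0.566,-0.046,0.198],toolR(-np.pi/2+0.017));w=save("wrist","w3");d=save("side","d3");crop(d,190,130,310,240,6,"d3c.png")
E
```

```text
clock: 3.4
eef_pos: [0.566, -0.0446, 0.1978]
tool_rot: [-2.24, 2.202, -0.002]
contact_force: [-0.3, 0.7, 0.3]
gripper_width: -0.0003
t 3.4 pos [ 0.566  -0.0446  0.1978] rv [-2.2400e+00  2.2016e+00 -1.7000e-03] F [-0.27  0.7   0.32] w -0.0003
shift shares [ 0.0096  0.0004 -0.0012] turn shares [-0.0004 -0.0001  0.0001] dist mm 1.4473698347795683 deg 0.07660538383565017
```

View pics/w3.png

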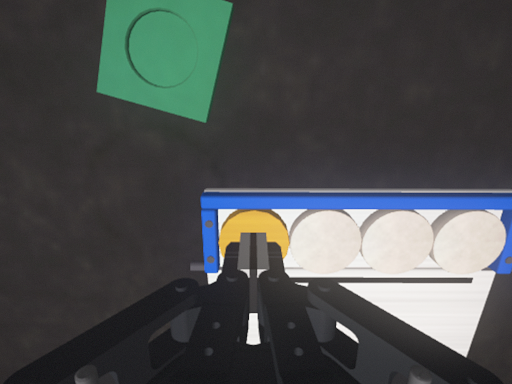

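View pics/d3c.png

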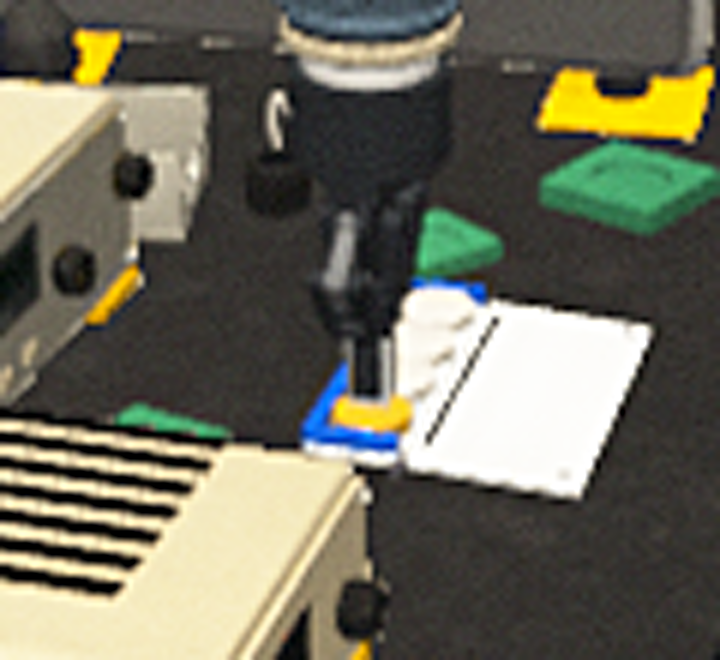

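```bash
python3 -m inch '0.009 0 0.01 0 0 0; 0.009 0 0.02 0 0 0; 0.009 0 0.025 0 0 0; 0.009 0 0.03 0 0 0; 0.009 0 0.03 0 0 0'
for i in 1 2 3; do python3 -m inch '0 0 0.001 0 0 0; 0 0 0.002 0 0 0' | grep -E 'pos|force'; done
```

```text
clock: 4.12
eef_pos: [0.566, -0.0455, 0.1929]
tool_rot: [-2.241, 2.202, -0.0]
contact_force: [-0.9, -0.2, 5.9]
gripper_width: -0.0002
eef_pos: [0.566, -0.0455, 0.1927]
contact_force: [-2.8, 0.6, 9.3]
eef_pos: [0.566, -0.0455, 0.1926]
contact_force: [-4.4, 0.3, 11.7]
eef_pos: [0.566, -0.0455, 0.1925]
contact_force: [-4.7, 0.2, 14.4]
```

```bash
python3 -m inch '0 0 -0.003 0 0 0; 0 0 -0.005 0 0 0; 0 0 -0.005 0 0 0'
```

```text
clock: 5.25
eef_pos: [0.566, -0.0455, 0.1928]
tool_rot: [-2.241, 2.201, -0.001]
contact_force: [-2.3, 0.3, 7.3]
gripper_width: -0.0002
```

```bash
python3 -m inch '0 0.01 0 0 0 0; 0 0.02 0 0 0 0; 0 0.03 0 0 0 0; 0 0.04 0 0 0 0'
```

```text
clock: 5.75
eef_pos: [0.5603, -0.0457, 0.1929]
tool_rot: [-2.24, 2.201, -0.002]
contact_force: [2.0, -0.7, 5.5]
gripper_width: 0.0003
```

Run:
```python
from h import *
w=save("wrist","w4")
crop(w,180,160,380,300,4,"w4c.png")
```

```text
(no output)
```

View pics/w4c.png

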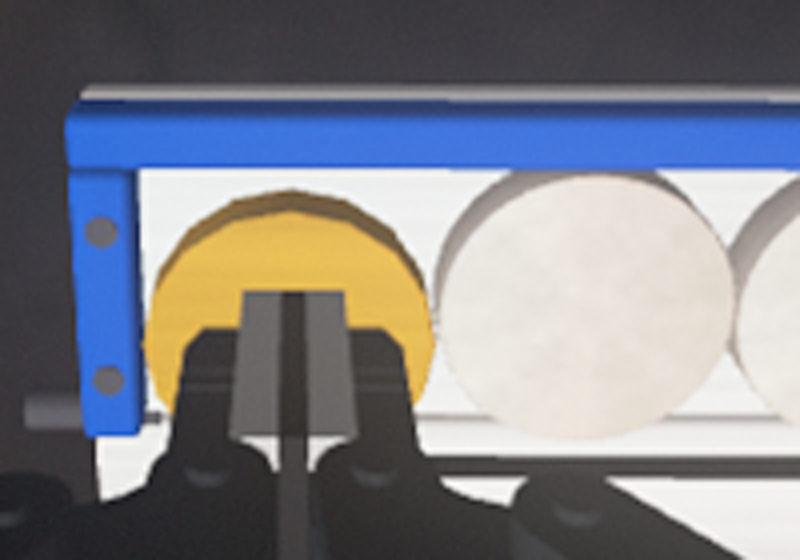

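```bash
python3 -m inch '0 0.01 0.001 0 0 0; 0 0.02 0.001 0 0 0; 0 0.03 0.001 0 0 0; 0 0.04 0.001 0 0 0'
```

```text
clock: 6.3
eef_pos: [0.5544, -0.0458, 0.1928]
tool_rot: [-2.24, 2.201, -0.003]
contact_force: [1.8, -0.1, 6.4]
gripper_width: 0.0002
```

```bash
python3 -m inch '0 0.01 0.000 0 0 0; 0 0.02 0 0 0 0; 0 0.03 0 0 0 0; 0 0.04 0 0 0 0'
```

```text
clock: 6.8
eef_pos: [0.5484, -0.0459, 0.1928]
tool_rot: [-2.24, 2.201, -0.003]
contact_force: [1.9, -0.1, 6.0]
gripper_width: -0.0003
```

```bash
python3 -m inch '0 0.01 0.001 0 0 0; 0 0.02 0.001 0 0 0; 0 0.03 0.001 0 0 0'
```

```text
clock: 7.18
eef_pos: [0.544, -0.046, 0.1928]
tool_rot: [-2.24, 2.201, -0.004]
contact_force: [1.4, 0.3, 8.2]
gripper_width: 0.0
```

```bash
python3 -m inch '0 0.01 0.000 0 0 0; 0 0.02 0 0 0 0; 0 0.03 0 0 0 0'
```

```text
clock: 7.55
eef_pos: [0.5394, -0.0461, 0.1927]
tool_rot: [-2.24, 2.201, -0.003]
contact_force: [1.3, 0.4, 7.2]
gripper_width: 0.0002
```

```bash
python3 -m inch '0 0.01 0.000 0 0 0; 0 0.02 0 0 0 0; 0 0.03 0 0 0 0'
```

```text
clock: 7.92
eef_pos: [0.5348, -0.0461, 0.1926]
tool_rot: [-2.24, 2.201, -0.003]
contact_force: [1.3, 1.0, 7.8]
gripper_width: 0.0001
```

```bash
python3 -m inch '0 0.01 0.000 0 0 0; 0 0.02 0 0 0 0; 0 0.03 0 0 0 0; 0 0.04 0.001 0 0 0'
python3 - <<'E'
from h import *
w=save("wrist","w5")
crop(w,180,160,380,300,4,"w5c.png")
E
```

```text
clock: 8.43
eef_pos: [0.5288, -0.0462, 0.1924]
tool_rot: [-2.24, 2.201, -0.002]
contact_force: [1.2, -0.8, 5.8]
gripper_width: 0.0003
```

View pics/w5c.png

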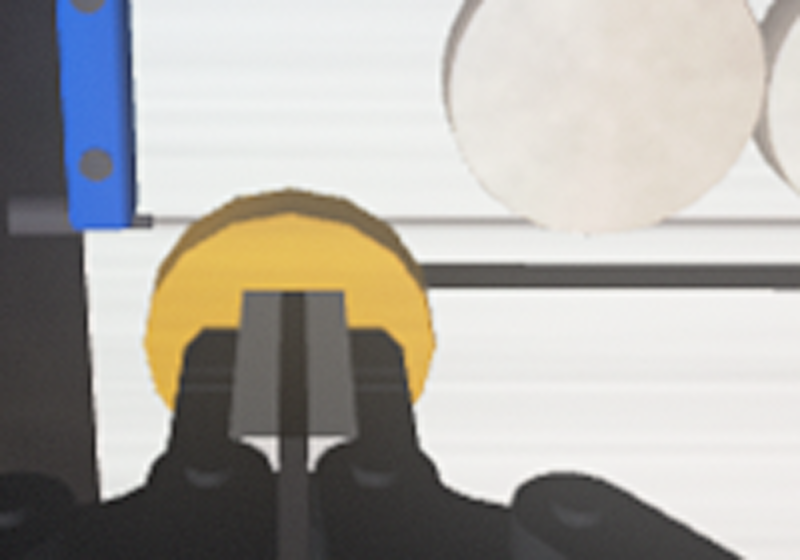

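```bash
python3 -m inch '0 0.012 0.001 0 0 0; 0 0.024 0.001 0 0 0; 0 0.036 0.002 0 0 0; 0 0.048 0.002 0 0 0'
```

```text
clock: 8.98
eef_pos: [0.5215, -0.0464, 0.192]
tool_rot: [-2.24, 2.201, -0.002]
contact_force: [0.2, -0.4, 6.7]
gripper_width: 0.0001
```

```bash
python3 -m inch '0 0.012 0.001 0 0 0; 0 0.024 0.001 0 0 0; 0 0.036 0.002 0 0 0; 0 0.048 0.002 0 0 0'
```

```text
clock: 9.48
eef_pos: [0.5144, -0.0465, 0.1917]
tool_rot: [-2.24, 2.201, -0.002]
contact_force: [1.1, 0.4, 6.0]
gripper_width: 0.0003
```

```bash
python3 -m inch '0 0.012 0.000 0 0 0; 0 0.024 0.001 0 0 0; 0 0.036 0.001 0 0 0; 0 0.048 0.001 0 0 0'
```

```text
clock: 9.98
eef_pos: [0.507, -0.0466, 0.1914]
tool_rot: [-2.24, 2.201, -0.002]
contact_force: [1.6, -0.3, 5.5]
gripper_width: -0.0001
```

```bash
python3 -m inch '0 0.012 0.000 0 0 0; 0 0.024 0.001 0 0 0; 0 0.036 0.001 0 0 0; 0 0.048 0.001 0 0 0'
```

```text
clock: 10.48
eef_pos: [0.4996, -0.0467, 0.1911]
tool_rot: [-2.241, 2.201, -0.001]
contact_force: [1.1, 0.0, 4.6]
gripper_width: 0.0002
```

```bash
python3 -m inch '0 0 -0.02 0 0 0; 0 0 -0.1 0 0 0; 0 0 -0.3 0 0 0; 0 0 -0.5 0 0 0; 0 0 -0.5 0 0 0; 0 0 -0.5 0 0 0' 0
python3 - <<'E'
from h import *
s=state()
w=save("wrist","w6")
E
```

```text
clock: 11.22
eef_pos: [0.4993, -0.0466, 0.2658]
tool_rot: [2.241, -2.202, -0.001]
contact_force: [-0.4, -1.0, -0.7]
gripper_width: 0.0001
t 11.225 pos [ 0.4993 -0.0466  0.2658] rv [ 2.2408e+00 -2.2016e+00 -6.0000e-04] F [-0.36 -1.03 -0.71] w 0.0001
```

View pics/w6.png

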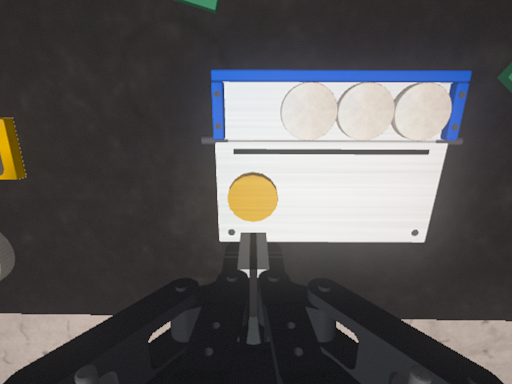

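```bash
python3 -m inch '0 0 0 0 0 0; 0 0 0 0 0 0; 0 0 0 0 0 0; 0 0 0 0 0 0' 0.47;  python3 - <<'E'
from h import *
w=save("wrist","w7a");crop(w,160,150,360,300,4,"w7a_c.png")
E
python3 -m inch '0 0 0 0 0 0; 0 0 0 0 0 0; 0 0 0 0 0 0' 0.7
python3 - <<'E'
from h import *
w=save("wrist","w7b");crop(w,160,150,360,300,4,"w7b_c.png")
E
```

```text
clock: 11.78
eef_pos: [0.4996, -0.0467, 0.2658]
tool_rot: [2.241, -2.202, -0.0]
contact_force: [-0.3, 0.3, -0.9]
gripper_width: 0.0402
clock: 12.2
eef_pos: [0.4996, -0.0467, 0.266]
tool_rot: [-2.241, 2.202, -0.0]
contact_force: [-0.2, -0.7, 0.6]
gripper_width: 0.0598
```

View pics/w7a_c.png

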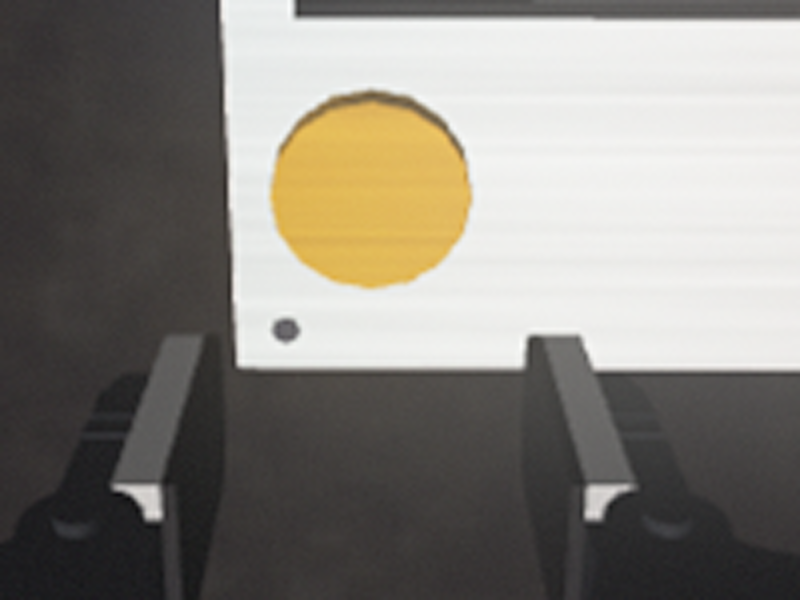

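View pics/w7b_c.png

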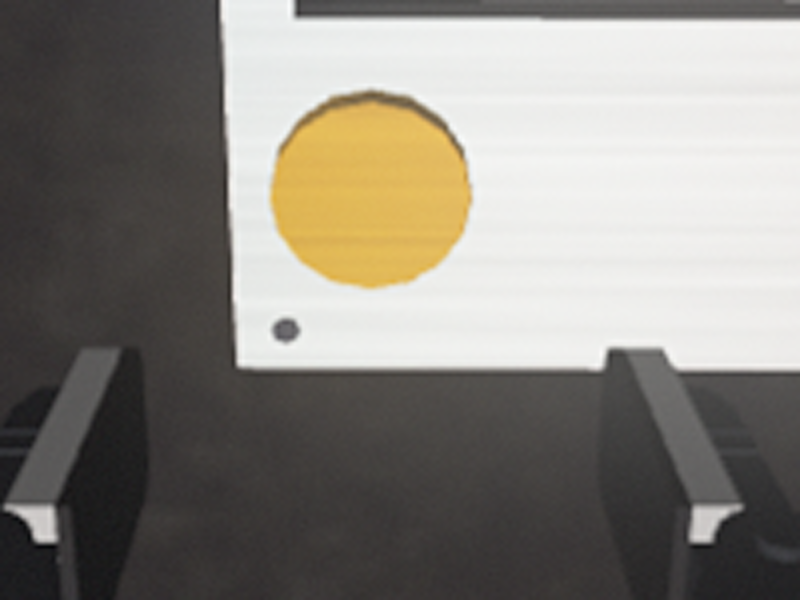

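Run:
```python
from h import *
w=load("w7a"); 
for z in (.0165,.018): print(onz(w,160+371.5/4-.375,150+195/4-.375,z).round(4))
p=onz(w,160+371.5/4-.375,150+195/4-.375,.017)
s=state(); plan([p[0],p[1],0.196],toolR(-np.pi/2+0.017)); plan([p[0],p[1],0.1858],toolR(-np.pi/2+0.017))
```

```text
[ 0.4999 -0.0473  0.0165]
[ 0.5004 -0.0473  0.018 ]
t 12.25 pos [ 0.4996 -0.0467  0.2659] rv [ 2.241  -2.2017  0.    ] F [0.48 0.1  0.38] w 0.0597
shift shares [ 0.0044 -0.0031  0.4663] turn shares [ 0.     -0.      0.0002] dist mm 69.95017297393785 deg 0.040532425300657614
shift shares [ 0.0044 -0.0031  0.5343] turn shares [ 0.     -0.      0.0002] dist mm 80.14958385201153 deg 0.040532425300657614
```

Directly above, descend open at 60 mm.

```bash
python3 -m inch '0.004 0 0.2 0 0 0; 0.004 0 0.4 0 0 0; 0.004 0 0.46 0 0 0; 0.004 0 0.5 0 0 0; 0.004 0 0.52 0 0 0; 0.004 0 0.534 0 0 0; 0.004 0 0.534 0 0 0; 0.004 0 0.534 0 0 0' 0.7 40
python3 - <<'E'
from h import *
w=save("wrist","w8");d=save("side","d8");crop(w,130,130,390,310,3,"w8c.png");crop(d,230,160,320,230,8,"d8c.png")
E
```

```text
clock: 13.25
eef_pos: [0.4997, -0.0473, 0.1861]
tool_rot: [-2.241, 2.202, -0.001]
contact_force: [-0.3, -0.2, -0.0]
gripper_width: 0.0596
```

View pics/w8c.png

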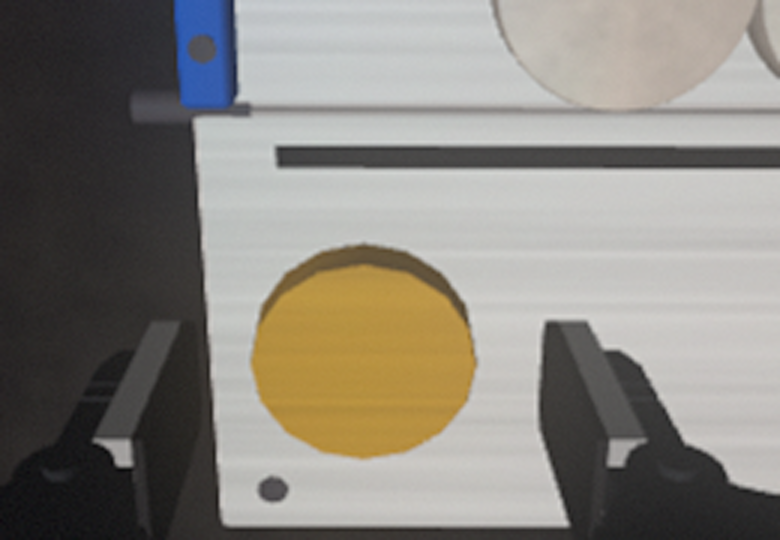

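View pics/d8c.png

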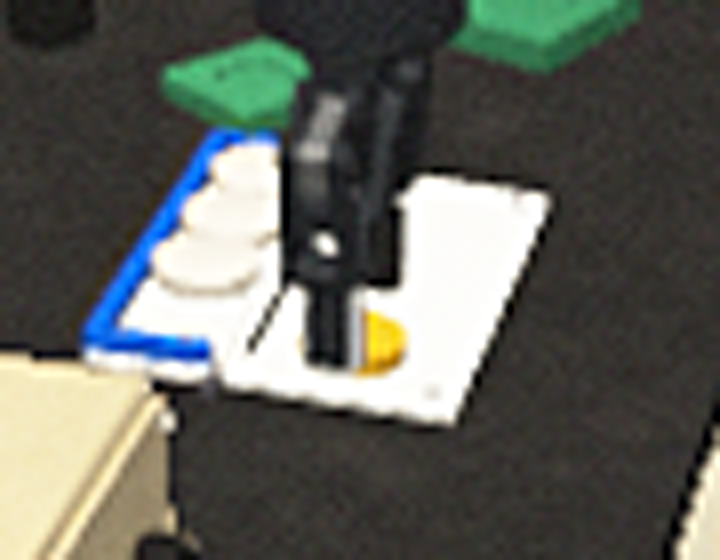

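```bash
python3 -m inch '0 -0.01 0 0 0 0; 0 -0.02 0 0 0 0; 0 -0.02 0 0 0 0'; python3 -m inch '0 0 0 0 0 0; 0 0 0 0 0 0; 0 0 0 0 0 0; 0 0 0 0 0 0; 0 0 0 0 0 0; 0 0 0 0 0 0' 0.2 40
```

```text
clock: 13.72
eef_pos: [0.5027, -0.0472, 0.1858]
tool_rot: [-2.241, 2.202, -0.0]
contact_force: [0.3, 0.5, 0.5]
gripper_width: 0.0602
clock: 14.48
eef_pos: [0.5026, -0.0472, 0.186]
tool_rot: [2.241, -2.202, 0.0]
contact_force: [-2.4, 0.2, 5.2]
gripper_width: 0.0368
```

Run:
```python
from h import *
w=save("wrist","w9");crop(w,130,130,390,310,3,"w9c.png")
```

```text
(no output)
```

View pics/w9c.png

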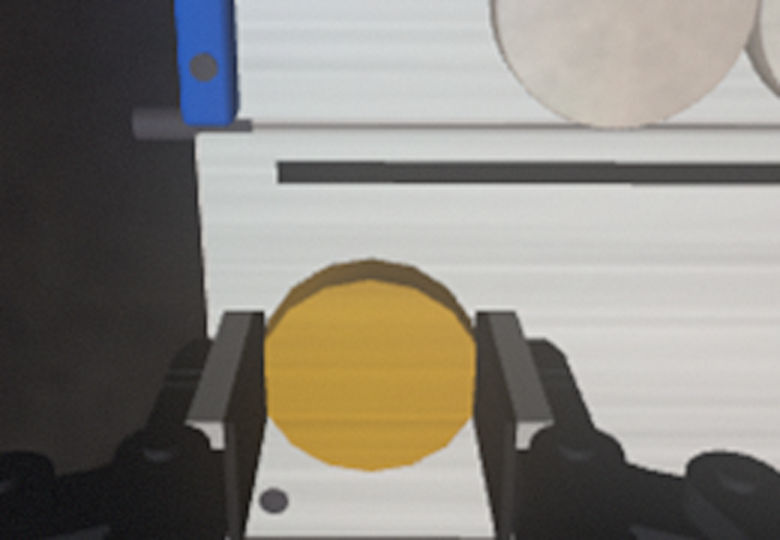

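```bash
python3 -m inch '0 0 -0.02 0 0 0; 0 0 -0.06 0 0 0; 0 0 -0.15 0 0 0; 0 0 -0.3 0 0 0; 0 0 -0.45 0 0 0; 0 0 -0.6 0 0 0; 0 0 -0.6 0 0 0'
python3 - <<'E'
from h import *
w=save("wrist","w10");crop(w,130,130,390,310,3,"w10c.png")
d=save("side","d10");crop(d,230,130,320,230,6,"d10c.png")
E
```

```text
clock: 15.4
eef_pos: [0.5029, -0.0473, 0.2777]
tool_rot: [-2.24, 2.2, -0.005]
contact_force: [-0.3, -0.2, -1.7]
gripper_width: 0.0368
```

View pics/w10c.png

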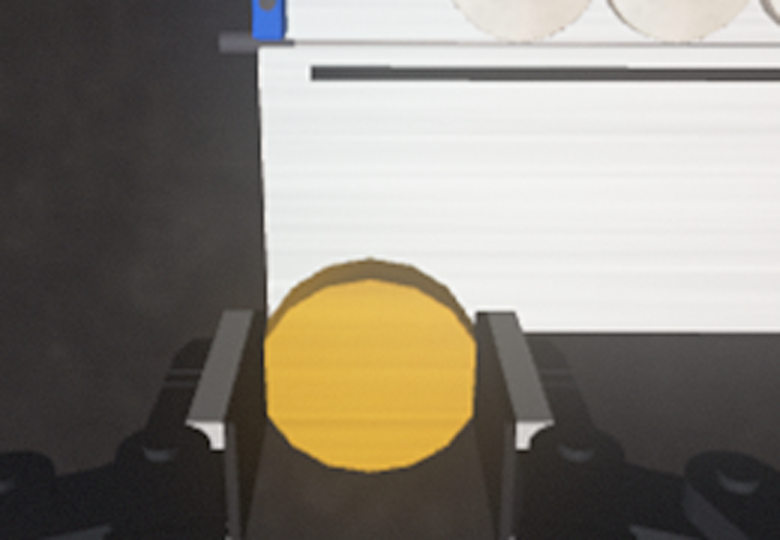

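View pics/d10c.png

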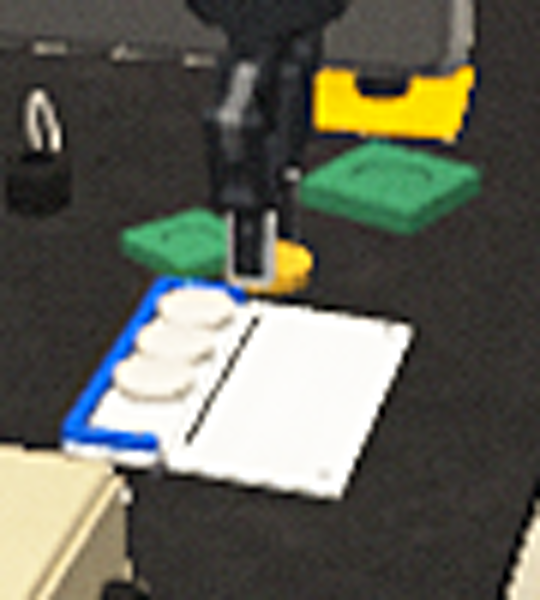

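Run:
```python
from h import *
a=load("w1");d=load("d1");c=load("s1")
print(onz(a,487,211,.0),onz(a,497,135,.0),onz(a,386,12,.0))
print("side foot",onz(d,308,140,.0),onz(d,280,152,.0), "mach bottom edge",onz(d,307,139,.02))
print("scene foot",onz(c,302,345,.0),onz(c,333,368,0),onz(c,311,340,.03))
s=state();plan([0.506,-0.372,0.26],toolR(-np.pi/2+0.017))
```

```text
[ 0.48943014 -0.47230799  0.        ] [ 0.58277716 -0.46074066  0.        ] [ 0.70608339 -0.31714823  0.        ]
side foot [ 0.5027873  -0.60171558  0.        ] [ 0.57901609 -0.45227892  0.        ] mach bottom edge [ 0.49965381 -0.55932611  0.02      ]
scene foot [ 0.48755857 -0.48549717  0.        ] [ 0.52809233 -0.56906464  0.        ] [ 0.50564991 -0.49397714  0.03      ]
t 15.5 pos [ 0.5024 -0.0472  0.2757] rv [-2.2408  2.2018 -0.    ] F [ 0.45 -0.47 -1.68] w 0.0365
shift shares [2.1654 0.0139 0.1046] turn shares [-0.      0.      0.0002] dist mm 325.1972286844987 deg 0.03324625932678631
```

Run:
```python
from h import *
c=save("scene","s2")
```

```text
(no output)
```

View pics/s2.png

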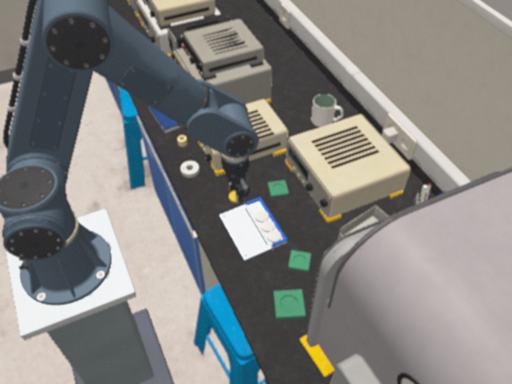

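```bash
python3 -m inch '0.3 0 0 0 0 0; 0.65 0 0 0 0 0; 1 0 0 0 0 0; 1 0 0 0 0 0' | grep -E 'pos|force|width'; python3 -m inch '0.25 0 0 0 0 0; 0.5 0 0 0 0 0; 0.75 0 0 0 0 0; 0.75 0 0 0 0 0; 0.75 0 0 0 0 0' | grep -E 'pos|force|width'
python3 - <<'E'
from h import *
w=save("wrist","w11");s=save("side","d11");c=save("scene","s11")
E
```

```text
eef_pos: [0.5049, -0.2, 0.2748]
contact_force: [-1.0, 0.3, -1.0]
gripper_width: 0.0365
eef_pos: [0.5071, -0.3086, 0.275]
contact_force: [-0.7, -0.3, -1.4]
gripper_width: 0.0366
```

View pics/w11.png

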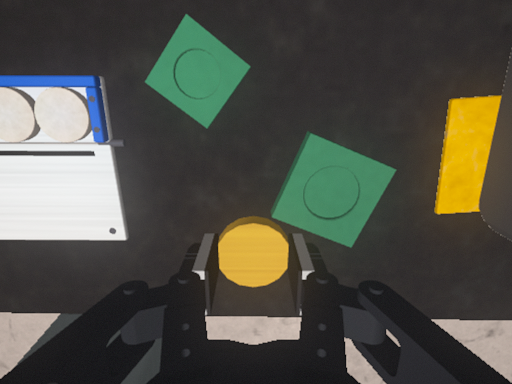

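View pics/d11.png

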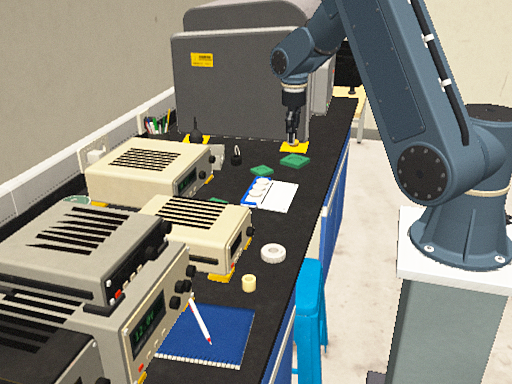

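View pics/s11.png

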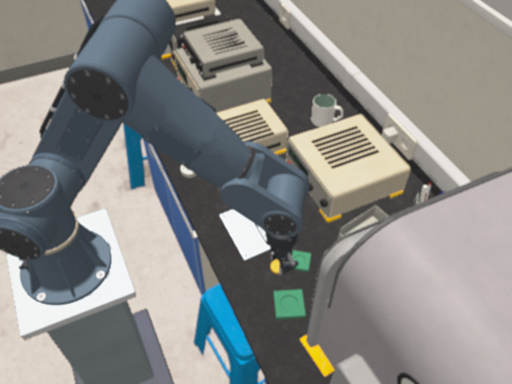

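```bash
python3 -m inch '0 0 0.15 0 0 0; 0 0 0.3 0 0 0; 0 0 0.4 0 0 0; 0 0 0.4 0 0 0; 0 0 0.4 0 0 0' | grep -E 'pos|force|width'
python3 - <<'E'
from h import *
w=save("wrist","w12");crop(w,200,120,460,310,3,"w12c.png");crop(load("w11"),250,120,410,260,5,"w11c.png")
E
```

```text
eef_pos: [0.5075, -0.3097, 0.2166]
contact_force: [0.9, 0.1, -0.5]
gripper_width: 0.037
```

View pics/w12c.png

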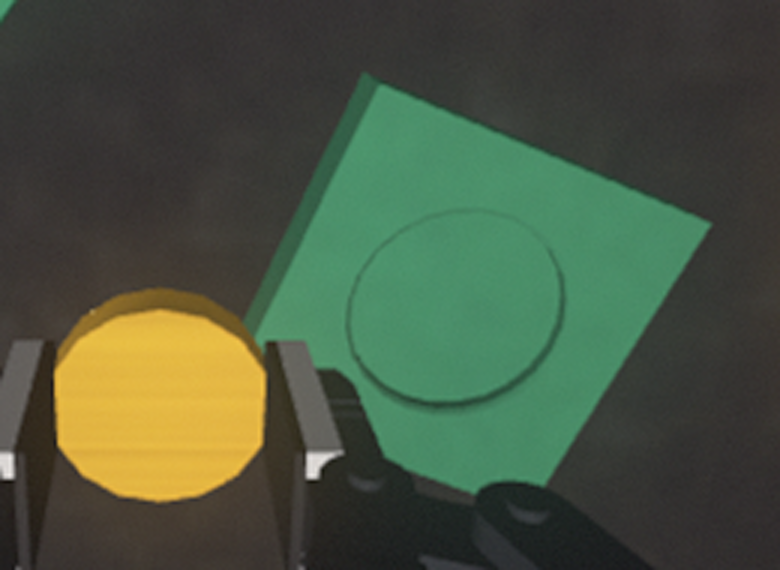

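View pics/w11c.png

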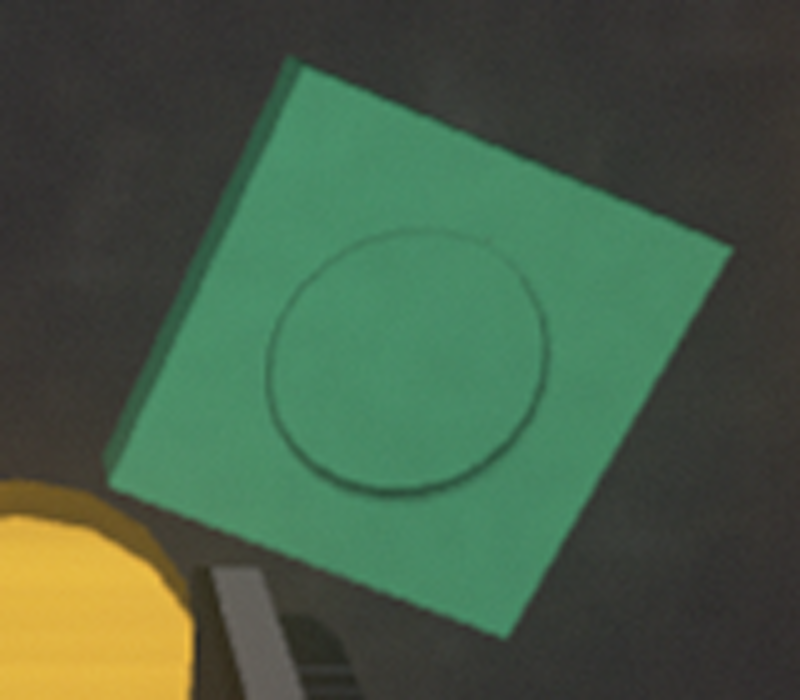

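```bash
cat > fit.py <<'E'
from h import *
from scipy.optimize import least_squares
ws={n:load(n) for n in ("w1","w11","w12")}
obs={"w1":[(415.6,199.4),(462.4,182.9),(404.3,159.3)],"w11":[(331.2,191.8),(396.2,169.2),(310.2,133.0)],"w12":[(351.7,222.0),(436.7,194.7),(325.7,148.0)]}
tcam=np.array([0.001,-0.0793,0.0304]);Rc=R.from_matrix([[1,.001,0],[-.001,.951,.311],[0,-.311,.951]])
f=K(ws["w1"]);c0=np.array([ws["w1"]["cx"],ws["w1"]["cy"]])
def projb(c,P,b):  # bias in camera frame
    A=R.from_rotvec(c["attitude"]); q=R.from_rotvec(b[3:]).apply(A.inv().apply(P-c["eye"])-b[:3]); return f*q[:2]/q[2]+c0
def projt(P,b):
    q=R.from_rotvec(b[3:]).apply(Rc.inv().apply(np.array(P)-tcam)-b[:3]); return f*q[:2]/q[2]+c0
def res(p):
    X,Y,th=p[:3];b=p[3:9];bx,by=p[9:11];r=[]
    for n,o in obs.items():
        for k,(lx,ly) in enumerate([(0,0),(.038,-.038),(.038,.038)]):
            P=np.array([X+lx*np.cos(th)-ly*np.sin(th),Y+lx*np.sin(th)+ly*np.cos(th),.014]); r+=list((projb(ws[n],P,b)-o[k])/(0.5 if k==0 else 1))
    a=projt([0,-.011,.1719],b);q=projt([0,.011,.1719],b)
    r+=[(a[0]-251.5)/1,(a[1]-233.7)/2,(q[1]-269.7)/2]
    r+=list((projt([bx,by,.1676],b)-[253.0,254.7])/.5)
    return np.array(r+list(b[:3]/.0015)+list(b[3:]/.008))
best=None
for th in (-.37,1.2):
    s=least_squares(res,[.513,-.374,th]+[0]*8); 
    if best is None or s.cost<best.cost: best=s
s=best
print(s.cost,"nest",s.x[:3].round(4),"bias mm",(s.x[3:6]*1e3).round(2),"rot",s.x[6:9].round(4),"button in tool",s.x[9:].round(4)); print(res(s.x)[:23].round(1))
J=np.linalg.inv(s.jac.T@s.jac);print("sd mm",(np.sqrt(np.diag(J))[[0,1,9,10]]*1e3).round(2))
E
python3 fit.py
```

```text
12.90132237942053 nest [ 0.5115 -0.3737 -0.3814] bias mm [-0.21 -2.15 -1.79] rot [-0.      0.0004 -0.0005] button in tool [ 0.0008 -0.0001]
[ 0.3  0.7 -0.6 -0.4  0.1 -0.9  0.4  1.3 -0.8 -0.5  0.4 -1.5  0.1  2.1
 -1.  -1.6  0.4 -2.5 -0.  -0.7 -0.7 -0.   0. ]
sd mm [0.85 0.65 0.57 0.84]
```

Run:
```python
from h import *
s=state();plan([0.5114,-0.3729,0.2],toolR(-np.pi/2+0.017))
```

```text
t 17.5 pos [ 0.5075 -0.3098  0.2167] rv [-2.2410e+00  2.2015e+00 -2.1000e-03] F [-0.11  0.04 -0.88] w 0.0366
shift shares [ 0.4211 -0.0184  0.1117] turn shares [-0.0003 -0.0003  0.0002] dist mm 65.4133136841178 deg 0.08978377756998726
```

```bash
python3 -m inch '0.15 -0.01 0.02 0 0 0; 0.3 -0.018 0.06 0 0 0; 0.421 -0.018 0.11 0 0 0; 0.421 -0.018 0.11 0 0 0; 0.421 -0.018 0.11 0 0 0; 0.421 -0.018 0.11 0 0 0' | grep -E 'pos|force|width'
python3 - <<'E'
from h import *
w=save("wrist","w13");d=save("side","d13");c=save("scene","s13")
crop(w,140,110,390,310,3,"w13c.png");crop(d,265,130,335,185,10,"d13c.png");crop(c,250,270,330,330,9,"s13c.png")
state()
E
```

```text
eef_pos: [0.5111, -0.3722, 0.1996]
contact_force: [0.6, -0.4, -1.2]
gripper_width: 0.0363
t 18.4 pos [ 0.5112 -0.3724  0.1996] rv [-2.2414e+00  2.2012e+00 -2.0000e-04] F [-0.22  0.01 -1.43] w 0.0369
```

View pics/w13c.png

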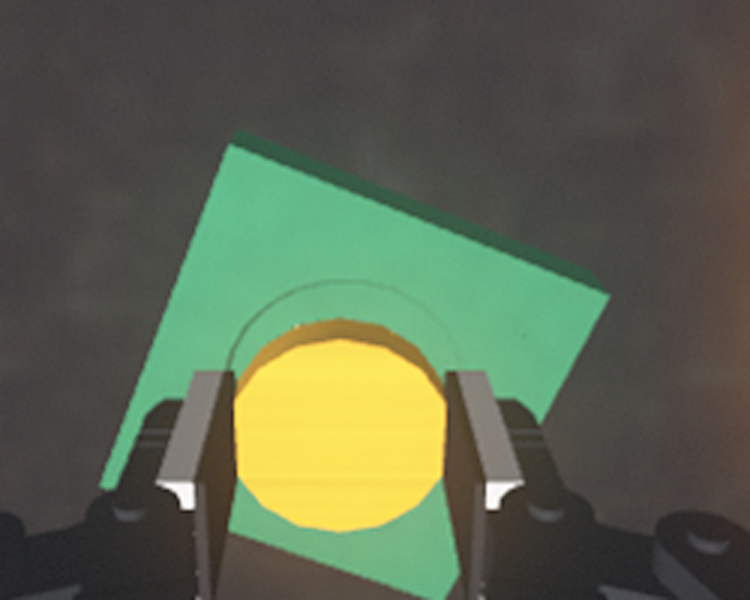

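View pics/d13c.png

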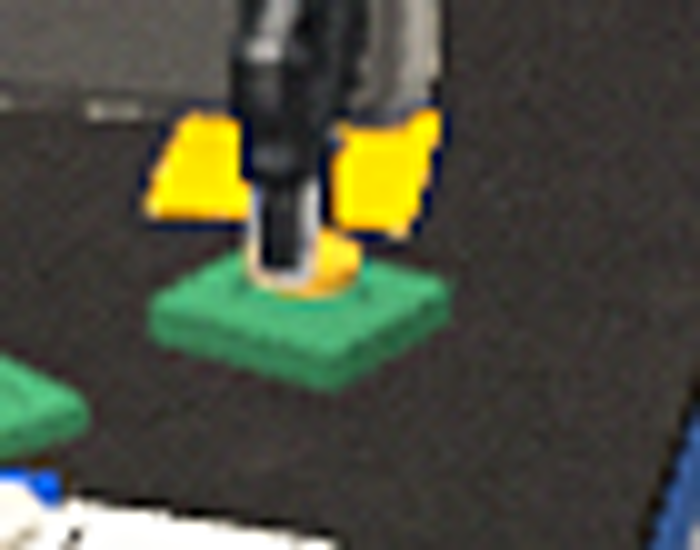

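View pics/s13c.png

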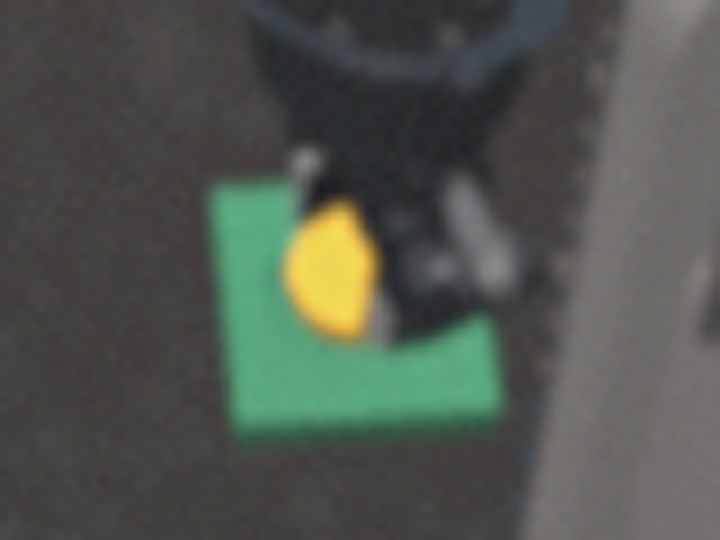

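Run:
```python
from h import *
c=load("s13")
def X(a,b,p,q):
    a,b,p,q=map(np.array,(a,b,p,q));t=np.linalg.solve(np.stack([b-a,p-q],1).astype(float),(p-a).astype(float));return a+t[0]*(b-a)
m=X((85,103),(408,355),(373,92),(112,372));print("diag",m)
nest=onz(c,265+m[0]/10-.45,280+m[1]/10-.45,.014);but=onz(c,289.3-.45,300.2-.45,.032);print("scene nest",nest.round(4),"button",but.round(4),"delta",(nest-but).round(4)*1e3)
# wrist: with bias from fit, rim far point & button
from fit import projb,projt,s as S
b=S.x[3:9]; w=load("w13")
for X0 in (.509,.511,.513,.515): print(X0,[projb(w,np.array([X0+.023*np.cos(a),-.3737+.023*np.sin(a),.014]),b).round(1) for a in (0,1.2,-1.2)])
d=load("d13"); print("side")
```

```text
diag [245.80318413 228.45635419]
scene nest [ 0.5092 -0.3731  0.014 ] button [ 0.5067 -0.374   0.032 ] delta [  2.5   0.9 -18. ]
12.90132237942053 nest [ 0.5115 -0.3737 -0.3814] bias mm [-0.21 -2.15 -1.79] rot [-0.      0.0004 -0.0005] button in tool [ 0.0008 -0.0001]
[ 0.3  0.7 -0.6 -0.4  0.1 -0.9  0.4  1.3 -0.8 -0.5  0.4 -1.5  0.1  2.1
 -1.  -1.6  0.4 -2.5 -0.  -0.7 -0.7 -0.   0. ]
sd mm [0.85 0.65 0.57 0.84]
0.509 [array([254.9, 206.5]), array([217.5, 229.3]), array([291.2, 230.6])]
0.511 [array([255. , 203.2]), array([217.4, 226.2]), array([291.4, 227.5])]
0.513 [array([255. , 199.8]), array([217.4, 223. ]), array([291.6, 224.3])]
0.515 [array([255.1, 196.5]), array([217.3, 219.9]), array([291.8, 221.1])]
side
```

```bash
python3 -m inch '0.007 -0.004 0.01 0 0 0; 0.007 -0.004 0.02 0 0 0; 0.007 -0.004 0.03 0 0 0; 0.007 -0.004 0.043 0 0 0; 0.007 -0.004 0.043 0 0 0; 0.007 -0.004 0.043 0 0 0' | grep -E 'pos|force|width'
python3 - <<'E'
from h import *
w=save("wrist","w14");d=save("side","d14");c=save("scene","s14")
crop(w,140,110,390,310,3,"w14c.png");crop(d,265,130,335,185,10,"d14c.png");crop(c,250,270,330,330,9,"s14c.png")
state()
E
```

```text
eef_pos: [0.5116, -0.3738, 0.1929]
contact_force: [0.3, -0.2, -1.1]
gripper_width: 0.0366
t 19.3 pos [ 0.5117 -0.3738  0.1929] rv [-2.2409e+00  2.2018e+00 -2.0000e-04] F [-0.43  0.27 -1.31] w 0.0364
```

View pics/w14c.png

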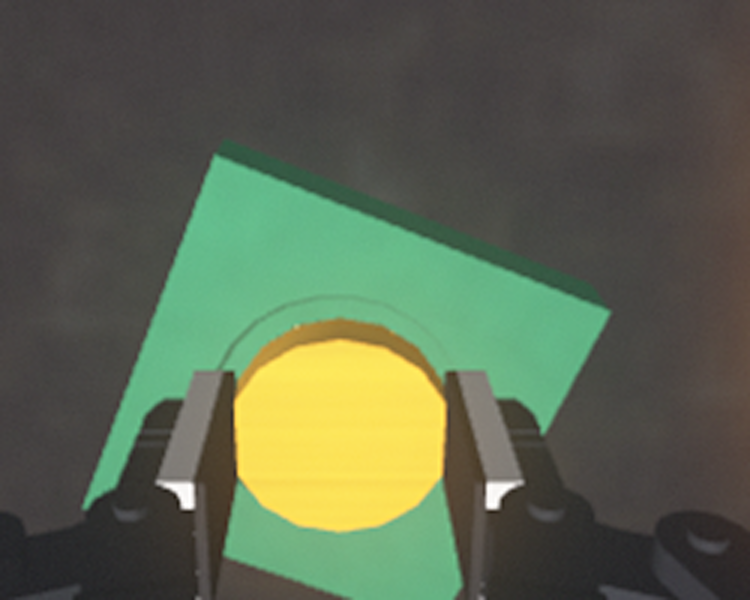

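View pics/d14c.png

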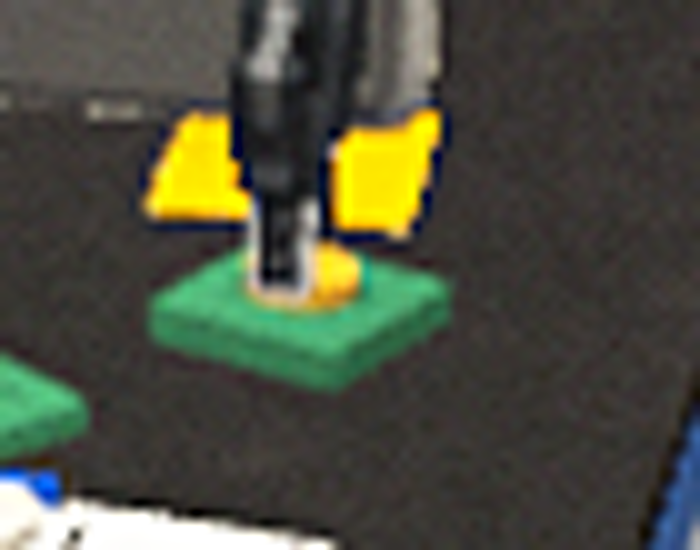

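View pics/s14c.png

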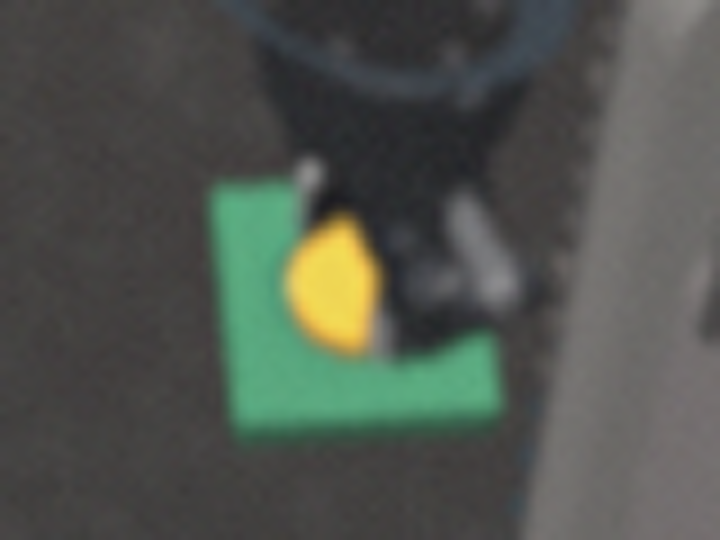

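```bash
python3 -m inch '-0.005 -0.006 0 0 0 0; -0.005 -0.006 0.01 0 0 0; -0.005 -0.006 0.02 0 0 0; -0.005 -0.006 0.025 0 0 0; -0.005 -0.006 0.03 0 0 0; -0.005 -0.006 0.03 0 0 0' | grep -E 'pos|force|width'
python3 - <<'E'
from h import *
w=save("wrist","w15")
crop(w,140,110,390,310,3,"w15c.png")
state()
E
```

```text
eef_pos: [0.5126, -0.3731, 0.1884]
contact_force: [-0.9, 0.5, -0.0]
gripper_width: 0.0368
t 20.1 pos [ 0.5126 -0.373   0.1884] rv [ 2.2410e+00 -2.2017e+00 -1.0000e-04] F [ 0.62 -0.57 -0.99] w 0.0364
```

View pics/w15c.png

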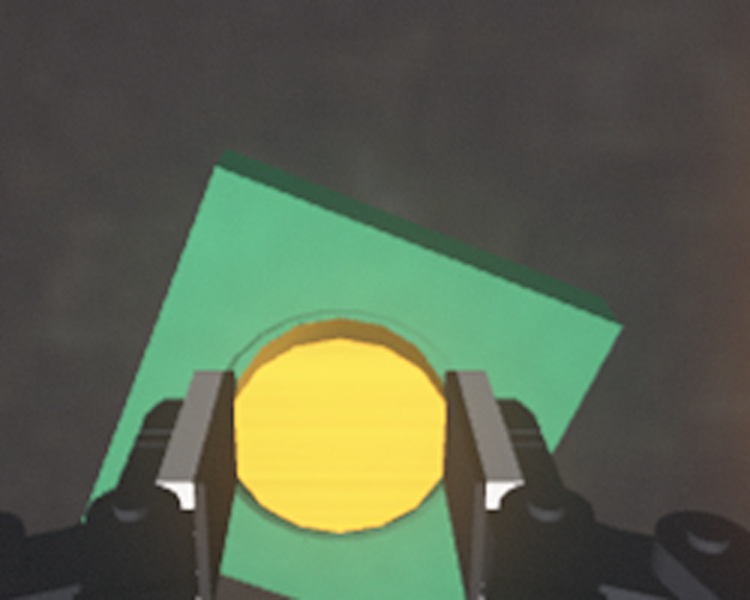

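```bash
python3 -m inch '0 0 0.003 0 0 0; 0 0 0.006 0 0 0; 0 0 0.008 0 0 0; 0 0 0.008 0 0 0'
```

```text
clock: 20.6
eef_pos: [0.5127, -0.3731, 0.1877]
tool_rot: [-2.241, 2.202, -0.001]
contact_force: [-0.6, 1.5, 5.3]
gripper_width: 0.0364
```

```bash
python3 -m inch '0 0 0 0 0 0; 0 0 0 0 0 0; 0 0 0 0 0 0; 0 0 0 0 0 0' 0.7; python3 -m inch '0 0 -0.05 0 0 0; 0 0 -0.2 0 0 0; 0 0 -0.4 0 0 0; 0 0 -0.55 0 0 0; 0 0 -0.55 0 0 0; 0 0 -0.55 0 0 0'
python3 - <<'E'
from h import *
w=save("wrist","w16");d=save("side","d16");c=save("scene","s16")
crop(w,160,110,360,260,4,"w16c.png");crop(d,190,130,330,240,5,"d16c.png")
E
```

```text
clock: 21.1
eef_pos: [0.5125, -0.3731, 0.1871]
tool_rot: [2.241, -2.202, -0.0]
contact_force: [-0.3, -0.8, 0.3]
gripper_width: 0.0597
clock: 21.85
eef_pos: [0.5123, -0.3729, 0.269]
tool_rot: [2.241, -2.202, -0.001]
contact_force: [-0.6, 0.3, -0.6]
gripper_width: 0.0596
```

View pics/w16c.png

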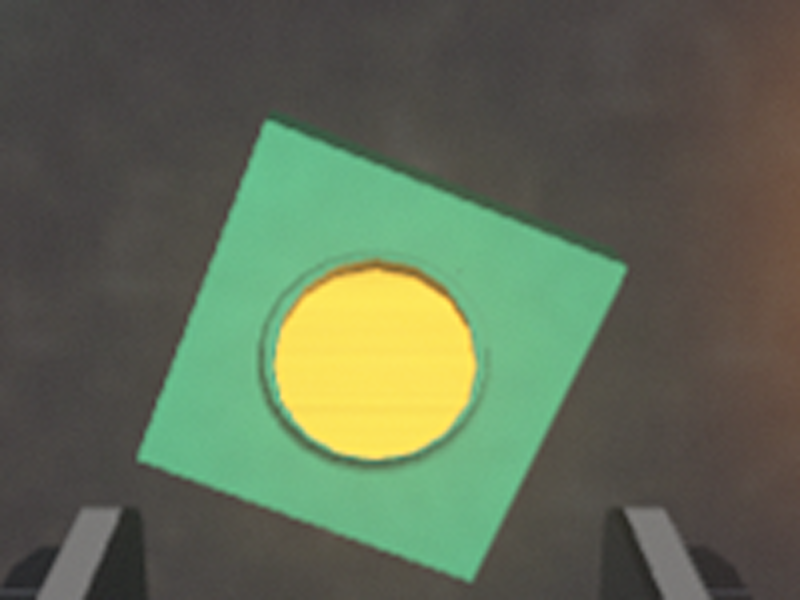

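View pics/d16c.png

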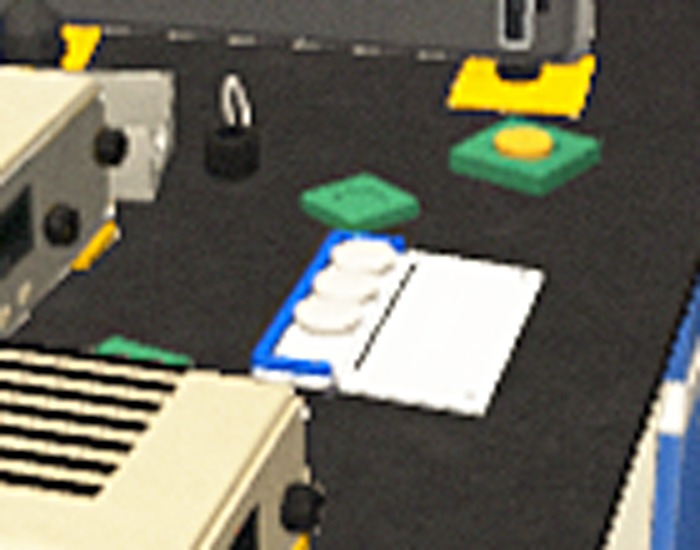

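Brass is seated flat and concentric in the large nest's recess, at w16 (253.5, 201), with the rim visible all round. The steels and bystanders look unmoved. Handing in.

Run:
```python
from h import *
state(); print(bot.finish_job())
```

```text
t 22.0 pos [ 0.5124 -0.3729  0.2687] rv [ 2.2408 -2.2017 -0.0026] F [ 0.06  0.09 -0.58] w 0.0595
the job is handed in; nothing more can be done
None
```

The brass button is lying flat in the recess of the largest nest, released, and the job was handed in at 22.0 s. `finish_job` gives no verdict.

**What I did**
- I slid the brass button out of the bay with the closed fingertips, pressing about 5–8 N. The apron turned out to slope down by about 0.04 rad.
- It lay past the black line at about x = −23 to −27 mm in the tray's frame. I then gripped it, carried it over and set it down with about 5 N of contact before letting go.

**Last checks**
- The last wrist picture shows the recess rim all round the button, off centre by about 1 mm at most. The button's tilt and height were judged by eye only.
- In the last side picture the three steel buttons and the loupe look where they were. I did not recheck the ring gauge and bush after the carry; the arm never went near them.

**What went wrong or disagreed**
- **Press force:** the first touch came about 1.5 mm higher than I had measured. Before I backed off, the force read 14.4 N, just under the 15 N limit, because I had chained three small steps without checking between them.
- **Wrist camera:** its calibration was about 2–3 mm off towards the robot. I corrected for this from the fingertips before gripping and placing.
- **Scene camera:** it put the nest about 2.5 mm further from the robot relative to the button than the wrist camera did. I moved about 1.5 mm that way, checking against the rim in close wrist views.

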